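# Load the wash shaker

### The arm

A 7-joint arm with a two-finger parallel gripper is mounted at the origin on a cart in front of the work surface, level with it; the furniture and walls round the work are solid. World frame = base frame: x ahead of the robot, y to its left, z up, the work surface at z = 0. Lengths are in m, angles in rad, forces in N, time in s.
With the tool pointing down it reaches from about 0.425 to 1.025 m from the base axis. Payload 3.6 kg.
Tool frame: the origin (TCP) lies between the finger pads; the fingertips stand env.tip_extent ahead of it and the grasp point (between the pads) lies 3 mm ahead of it (env.tip_extent is the distance from the TCP to the fingertips, in m); z points along the fingers, y is the line along which they close (so a half turn about z gives the same grasp; the last joint's range is limited). The gripper opens to 85 mm and grips with 20 to 120 N. Pads are 22 mm wide; open, the fingers measure 114 mm over their backs; the gripper's body (76 mm by 85 mm) begins 54 mm behind the grasp point. The pads swing forward as they close: fully open they stand 13 mm farther back than shut.
Start: joints at [1.23, 0.591, 0.048, 1.609, -0.033, 0.943, -0.034], TCP at [0.178, -0.703, 0.253] pointing down, gripper open.
Joint ranges: [-2.69, 2.69], [-0.47, 2.24], [-1.27, 1.36], [0.19, 2.51], [-1.53, 4.68], [0.08, 2.07], [-3.09, 3.09]. Speed limits (rad/s): [2.57, 2.57, 3.14, 3.14, 3.14, 3.14, 3.14].

### API

Orientations are given as a unit quaternion [x, y, z, w].
In Python, from station import read_state, viewer, env gives the robot as it stands.
- The arm moves only by the tool carry_out, never from a script. Its argument "moves" is a list of rows, each an object with "gripper": the finger opening in mm, from 0 to 85.4; "slide": the shift along the tool's x, y, z in mm, a list of three; "dr": the turn, a rotation vector about the tool's x, y, z in degrees, a list of three. A call has 1 to 10 rows; each row shifts and turns the commanded pose from where the row before left it, along the tool's axes as they then stand; what a row does not reach is not made up. A row lasts 1/12 s, in which the tool goes at most 41.7 mm and 7.16 degrees, less where a joint would pass 70% of its speed; a pose out of reach is approached as far as the arm can. A call is refused whole if a number of a shift passes 41.7 or a number of a turn 7.16, either way. A call with a gripper value outside its range is refused whole. The fingers move at their own pace and stop on an object; "newtons" is the grip in N (left out, the last holds). Time passes only in rows, so rows that do not move let the fingers close. It gives the time, the measured TCP pose, the force, the opening and the grip force at its end, in the units of the state.
- read_state(): the state, without advancing time (a new reading comes with each control period).
- viewer.camera(name): name is "side" or "top" or "wrist"; returns a dict with "image" (400x640x3 uint8, red, green, blue), "K" (3x3 intrinsics, pixels), "R" (3x3) and "t" (3): a world point X has camera coordinates R X + t. Camera axes: x right, y down, z forward; pixel columns grow to the right and rows downward; lengths in m; the calibration is good to about 2 mm. A picture is of the moment at which its call begins. There is no depth.
- env.sign_off(): hands the job in; it is judged then, once.
Trained networks look in a picture, given as the dict that the camera call returned (one of the last four; its "shot" number tells which), for a name from the list of things; names that differ only in an ending like _2 or _b are one class to them, and where a whole thing is asked for, a point or a joint stands for the part that bears it (a point fixed in the world has none). Each returns a list of dicts, best first, with "conf" (0 to 1); they miss things now and then, are a little off and sometimes report something else, mostly with a low value. They report only what shows in the picture. A call takes as long as a camera call. They do not tell look-alikes from the thing itself.
- viewer.spot_in(picture, target): "bbox" ([left, top, right, bottom] in pixels, round what is visible of it).
- viewer.outline_of(picture, target): "mask" (400x640 bool, what is visible of it) and "bbox" ([left, top, right, bottom] in pixels, round what is visible of it).
The state is a dict: "time_s": time; "qpos": joint angles; "qvel": joint speeds; "effort": joint torques, N m; "tcp_pos": TCP position; "tcp_rot": TCP orientation; "wrist_force": force on the tool from outside, world axes, zero at the start; "wrist_torque": the same for the moment, N m; "finger_gap": finger opening in m; "grip_force": force on a finger pad.
Only numpy, scipy, OpenCV 4.12 (cv2) and the standard library are available. Lean on these libraries where they do the work, as an engineer would, in place of code of your own. Each camera call takes 0.05 s, during which the arm holds its last target. There are 200 camera calls.

### The job

Make the bench shaker safe by pressing its red mushroom stop button until it stays down. Then load it by size: stand the blue reducing cup in the shaker's steel holder and the narrow steel cup, with the bush still in it, inside the blue cup, both upright, fully down and released; never handle a cup at the holder while the button is up. Last, twist the button clockwise until it springs up again, and leave the oil can, the yellow tin and the brass bush where they stand.

Things in the scene. Friction and masses are not known exactly. Their poses are not given: they have to be found in the camera images.
- shaker: orbital wash shaker, fixed to the bench: grey case 180 x 300 mm (its x, y), flat deck 58 mm above the bench; origin at the centre of its underside on the bench; -x is the front panel with the dial, z up. On the deck a round aluminium plate (112 mm across, its top 70 mm above the bench) carries the steel cup holder at +y 75 mm; the stop button stands at y -90 mm
- holder_floor (a point): centre of the inner floor of the cup holder, 74 mm above the bench. The holder is a round steel cup, inside 67 mm wide and 28 mm deep, outside 75 mm; its rim is 102 mm above the bench
- reducer_mid (a point): blue reducing cup, loose, stands upright on the bench: 62 mm outside diameter (64 mm at the small rim bead), 56 mm high, inside 56 mm wide, floor 4 mm thick. The point lies on its axis half-way up, 28 mm above its underside; z is its axis. It has 2.5 mm play all round in the holder and stands 28 mm above the holder's rim when fully down
- cup_mid (a point): narrow steel wash cup, loose, stands upright on the bench: 50 mm outside diameter (52 mm at the rim bead), 82 mm high, floor 4 mm thick, 0.17 kg. The point lies on its axis half-way up, 41 mm above its underside; z is its axis. It has 3 mm play all round in the blue cup and stands 30 mm above the blue cup's rim when fully down
- dirty_bush: grey flanged bush 35 mm across, 24 mm high, 0.09 kg, lying loose in the bottom of the steel wash cup; origin at the centre of its underside
- stop_top (a point): centre of the crown of the red mushroom stop button: 40 mm wide head, 17 mm thick, on a yellow disc (60 mm wide, 3 mm thick) on the deck; the crown is 36 mm above the deck when up, 30 mm when latched down; free deck all round for the fingers
- stop_push (a joint): how far the stop button is pressed in, m: 0 up; pressed straight down against a spring (about 2 N at first, about 4 N as it snaps in; 5 to 6 N is plenty) it snaps in after about 6 mm, meets its stop at 7.4 mm and, let go, stays latched at about 0.006
- stop_turn (a joint): turn of the mushroom head, rad: 0 at rest, growing clockwise seen from above, stop at 1.0; a weak spring turns it back. When latched, a clockwise turn of about 0.65 frees it (turn to about 0.9 to be sure) and it springs up 6 mm as soon as nothing holds it
- oil_can: small brown oil can with a thin spout, 173 mm high, loose bystander; origin under its body
- tin_flux: yellow tin with a brown lid, 61 mm across, 50 mm high, loose bystander; origin at the centre of its underside
- brass_bush: brass flanged bush, 35 mm across, 24 mm high, standing loose on the bench, bystander; origin at the centre of its underside
Mind the look-alikes: they are no part of the job. Leave any green look-alike of the part that bears cup_mid alone. Of the things that look like the part that bears reducer_mid, take the one that is nearest to the robot's base at the start.

How it is judged:
By the outcome, as a careful person would: the job done as asked, in the order asked, and still so for the second after the job is handed in, with the robot touching nothing.
It also fails if it takes over 72 s, if anything falls off the work surface, if the arm or the gripper's body presses on something with over 40 N, if the wrist force passes 120 N, or if a joint passes its speed limit or range.

## Working session

There is one attempt and no reset: what is moved stays moved. The work goes in short steps, Python scripts to look and compute and a tool call to move; the robot and the scene stay as the last step left them, time stands still between calls to the robot, and variables do not carry over. Pictures are saved under pics/ and viewed, at most 10 in all, crops included, and the job is handed in when it is done.

Besides the shell and the picture viewer there is one more tool, called after ">>>" by a JSON object that holds its "name" and its "arguments". carry_out: Moves the arm, as the interface text tells. Its arguments: {"type":"object","properties":{"moves":{"type":"array"},"newtons":{"type":"number"}},"required":["moves"]}

```bash
mkdir -p pics; ls; cat > h.py <<'E'
import numpy as np, cv2
from station import read_state, viewer, env
def save(p,n): cv2.imwrite('pics/'+n, p["image"][:,:,::-1])
def ray(p,u,v):
    R=np.array(p["R"]);t=np.array(p["t"]);d=R.T@np.linalg.inv(p["K"])@[u,v,1];return -R.T@t,d
def onz(p,u,v,z):
    c,d=ray(p,u,v);return c+d*(z-c[2])/d[2]
def proj(p,X):
    c=np.array(p["K"])@(np.array(p["R"])@X+np.array(p["t"]));return c[:2]/c[2]
E
python3 - <<'E'
from h import *
s=read_state();print(s, env.tip_extent)
ims=[]
for n in("top","side"):
    p=viewer.camera(n);save(p,n+"0.png")
    c,_=ray(p,0,0);print(n,c.round(3))
    for o in("shaker","holder_floor","reducer_mid","cup_mid","dirty_bush","stop_top","oil_can","tin_flux","brass_bush"):
        try:r=viewer.spot_in(p,o)
        except Exception as e:print(o,e);continue
        for k in r[:4]:
            b=k["bbox"];u,v=(b[0]+b[2])/2,(b[1]+b[3])/2
            print(n,o,round(k["conf"],2),np.round(b),onz(p,u,v,0.03).round(3))
E
```

```text
pics
{'time_s': 0.0, 'qpos': array([ 1.229516  ,  0.59207784,  0.04831472,  1.60986826, -0.03328915,
        0.94274096, -0.03371318]), 'qvel': array([ 0.00119646, -0.00133556,  0.00125231, -0.00077396,  0.00116102,
        0.00059848, -0.00064249]), 'effort': array([-1.09987070e-04, -5.48683155e+01,  1.54646438e+00, -1.98122674e+01,
        9.30892420e-03,  8.74719350e-03, -2.61536339e-07]), 'tcp_pos': array([ 0.1776052 , -0.70207224,  0.25215387]), 'tcp_rot': array([ 9.92331058e-01,  1.23603243e-01, -2.12475601e-04, -1.12490187e-03]), 'wrist_force': array([-0.32931706,  0.60797737,  1.05702754]), 'wrist_torque': array([ 0.02128972, -0.00617561,  0.05335187]), 'grip_force': 0.0, 'finger_gap': 0.08551275980299057} 0.022
top [0.465 0.005 1.454]
top shaker 0.68 [307. 171. 415. 244.] [ 0.549 -0.078  0.03 ]
top holder_floor 0.97 [308. 177. 415. 245.] [ 0.539 -0.081  0.03 ]
top reducer_mid 0.67 [404. 146. 433. 166.] [ 0.698 -0.244  0.03 ]
top reducer_mid 0.59 [441. 221. 470. 246.] [ 0.477 -0.349  0.03 ]
top cup_mid 0.64 [233. 214. 256. 233.] [0.499 0.256 0.03 ]
top cup_mid 0.64 [267. 242.
[... 538 characters left out ...]
41 -0.082  0.03 ]
side reducer_mid 0.72 [374. 168. 392. 187.] [ 0.697 -0.248  0.03 ]
side cup_mid 0.83 [260. 227. 280. 260.] [0.439 0.166 0.03 ]
side cup_mid 0.61 [231. 214. 248. 241.] [0.521 0.252 0.03 ]
side cup_mid 0.59 [228. 240. 248. 273.] [0.401 0.259 0.03 ]
side dirty_bush 0.73 [224. 202. 235. 210.] [0.628 0.279 0.03 ]
side stop_top 0.47 [229. 216. 249. 242.] [0.514 0.253 0.03 ]
side stop_top 0.45 [364. 188. 383. 200.] [ 0.615 -0.192  0.03 ]
side oil_can 0.76 [184. 184. 209. 227.] [0.647 0.384 0.03 ]
side tin_flux 0.87 [406. 172. 423. 195.] [ 0.65  -0.344  0.03 ]
side tin_flux 0.39 [228. 215. 247. 241.] [0.519 0.257 0.03 ]
side brass_bush 0.48 [221. 201. 232. 210.] [0.631 0.289 0.03 ]
```

```bash
python3 - <<'E'
import cv2
a=cv2.imread('pics/top0.png')[130:290,180:490];b=cv2.imread('pics/side0.png')[150:290,170:480]
a=cv2.resize(a,None,fx=2.2,fy=1.9,interpolation=3);b=cv2.resize(b,None,fx=2.2,fy=2.1,interpolation=3)
c=cv2.vconcat([a,b]);print(c.shape);cv2.imwrite('pics/c1.png',c[:600])
E
```

```text
(598, 682, 3)
```

View pics/c1.png

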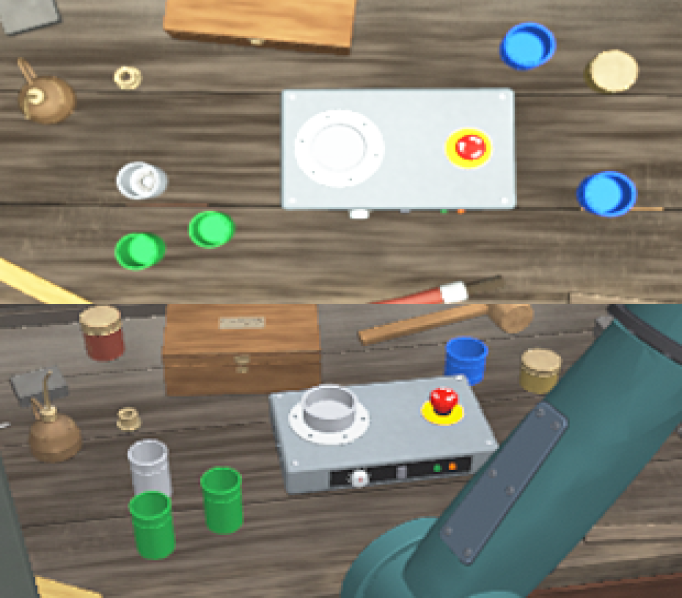

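The scene shows two blue cups, at top pixels (418,156), about 0.74 m from the base, and (455,233), about 0.59 m. I'll take the nearer one at (455,233). The steel cup is at (244,223), with green look-alikes at (277,251) and (243,261). The button is at (395,207).

```bash
python3 - <<'E'
from h import *
p=viewer.camera("top")
hsv=cv2.cvtColor(p["image"],cv2.COLOR_RGB2HSV)
def cen(lo,hi,box,z,nm):
    m=cv2.inRange(hsv,lo,hi);q=np.zeros_like(m);l,t,r,b=box;q[t:b,l:r]=m[t:b,l:r]
    v,u=np.nonzero(q);print(nm,len(u),u.mean(),v.mean(),u.min(),u.max(),v.min(),v.max(),onz(p,(u.min()+u.max()+1)/2-.5,(v.min()+v.max())/2,z).round(4),onz(p,u.mean(),v.mean(),z).round(4))
cen((0,120,80),(8,255,255),(380,195,410,220),.09,"red")
cen((20,120,80),(35,255,255),(380,195,410,220),.061,"yellow")
cen((95,120,60),(125,255,255),(435,215,475,250),.05,"blue near")
for n,z in(("cup_mid",.08),("reducer_mid",.05),("shaker",.058)):
    for k in viewer.outline_of(p,n)[:3]:
        m=k["mask"].astype(np.uint8);c=max(cv2.findContours(m,0,2)[0],key=cv2.contourArea);r=cv2.minAreaRect(c);print(n,round(k["conf"],2),r,onz(p,*r[0],z).round(4))
a=p["image"][205:275,225:295];b=p["image"][210:255,435:480]
cv2.imwrite('pics/c2.png',cv2.hconcat([cv2.resize(a,(400,400)),cv2.resize(b,(400,400))])[:,:,::-1])
E
```

```text
red 90 393.4888888888889 207.1888888888889 387 400 201 213 [ 0.5471 -0.1638  0.09  ] [ 0.5466 -0.1638  0.09  ]
yellow 177 391.6214689265537 208.03389830508473 383 402 198 217 [ 0.5474 -0.1646  0.061 ] [ 0.5459 -0.1622  0.061 ]
blue near 508 455.48425196850394 231.71062992125985 442 468 220 243 [ 0.4822 -0.3414  0.05  ] [ 0.4816 -0.3427  0.05  ]
cup_mid 0.83 ((244.0, 224.5), (17.0, 22.0), 90.0) [0.4952 0.2486 0.08  ]
cup_mid 0.7 ((275.7500305175781, 249.75003051757812), (17.677669525146484, 19.798988342285156), 45.0) [0.4264 0.1592 0.08  ]
cup_mid 0.66 ((243.00001525878906, 260.5), (19.091880798339844, 20.50609588623047), 45.0) [0.3959 0.2492 0.08  ]
reducer_mid 0.94 ((454.5, 232.0), (22.0, 25.0), 90.0) [ 0.4807 -0.34    0.05  ]
reducer_mid 0.79 ((419.00006103515625, 154.0), (21.21320343017578, 25.45584487915039), 45.0) [ 0.7013 -0.2411  0.05  ]
shaker 0.85 ((360.0, 209.5), (67.0, 106.0), 90.0) [ 0.5411 -0.0738  0.058 ]
```

View pics/c2.png

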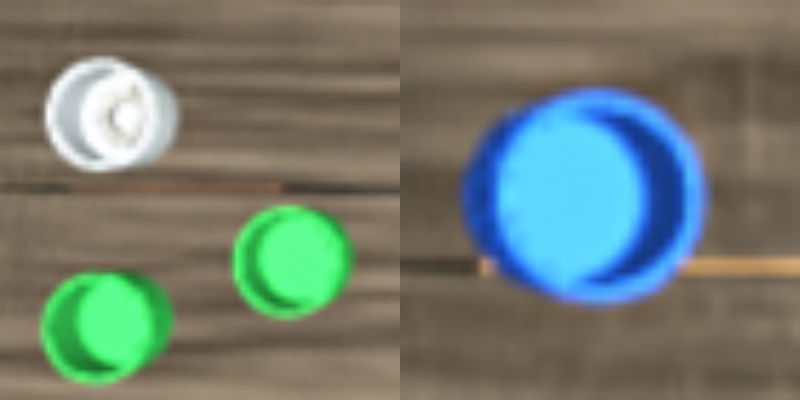

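Steel cup with the bush in it is top-left of the crop at about (105,112). The chosen blue cup is centred at about (600,195) in the right crop. I'll move above the button.

>>> {"name": "carry_out", "arguments": {"moves": [{"gripper": 0,"slide": [0,0,0],"dr": [0,0,7.1]},{"gripper": 0,"slide": [0,0,0],"dr": [0,0,7.1]},{"gripper": 0,"slide": [22.6,-33.6,0],"dr": [0,0,0]},{"gripper": 0,"slide": [22.6,-33.6,0],"dr": [0,0,0]},{"gripper": 0,"slide": [22.6,-33.6,0],"dr": [0,0,0]},{"gripper": 0,"slide": [22.6,-33.6,0],"dr": [0,0,0]},{"gripper": 0,"slide": [22.6,-33.6,0],"dr": [0,0,0]},{"gripper": 0,"slide": [22.6,-33.6,0],"dr": [0,0,0]},{"gripper": 0,"slide": [22.6,-33.6,0],"dr": [0,0,0]},{"gripper": 0,"slide": [22.6,-33.6,0],"dr": [0,0,0]}], "newtons": 30}}

```text
time_s: 2.03
tcp_pos: [0.3595, -0.4324, 0.2536]
tcp_rot: [1.0, -0.0, 0.0, 0.0]
wrist_force: [1.2, 0.0, -0.3]
finger_gap: -0.0002
grip_force: 0.0
```

>>> {"name": "carry_out", "arguments": {"moves": [{"gripper": 0,"slide": [22.6,-33.6,0],"dr": [0,0,0]},{"gripper": 0,"slide": [22.6,-33.6,0],"dr": [0,0,0]},{"gripper": 0,"slide": [22.6,-33.6,0],"dr": [0,0,0]},{"gripper": 0,"slide": [22.6,-33.6,0],"dr": [0,0,0]},{"gripper": 0,"slide": [22.6,-33.6,0],"dr": [0,0,0]},{"gripper": 0,"slide": [22.6,-33.6,0],"dr": [0,0,0]},{"gripper": 0,"slide": [0,0,0],"dr": [0,0,0]}]}}

```text
time_s: 2.62
tcp_pos: [0.5005, -0.223, 0.2537]
tcp_rot: [1.0, 0.007, 0.002, -0.002]
wrist_force: [0.1, -0.1, 0.2]
finger_gap: -0.0001
grip_force: 0.0
```

```bash
python3 - <<'E'
from h import *
s=read_state();print(s["time_s"],s["tcp_pos"],s["tcp_rot"],s["wrist_force"],s["qpos"])
p=viewer.camera("wrist");save(p,"w1.png");print(ray(p,0,0)[0], p["K"][0][0])
hsv=cv2.cvtColor(p["image"],cv2.COLOR_RGB2HSV)
m=cv2.inRange(hsv,(22,120,80),(35,255,255))|cv2.inRange(hsv,(0,130,80),(6,255,255))
n,l,st,_=cv2.connectedComponentsWithStats(m)
for k in st[1:]:
    if k[4]>300:
        x,y,w,h,a=k;print(k,onz(p,x+w/2,y+h/2,.061).round(4))
for n in("stop_top","holder_floor"):
  for k in viewer.spot_in(p,n)[:2]:print(n,k)
E
```

```text
2.6167 [ 0.50048659 -0.22298388  0.25373651] [ 0.99996919  0.0070975   0.00246928 -0.0022705 ] [ 0.09095738 -0.13330695  0.23332864] [ 0.31353201  0.36822657  0.03381849  2.01217243 -0.02637036  0.75848978
 -1.19241884]
[ 0.56679365 -0.22248442  0.37507374] 303.9642800495831
[415   4  36  48 406] [ 0.6467 -0.3255  0.061 ]
[ 233  104   60   60 2486] [ 0.5479 -0.164   0.061 ]
stop_top {'bbox': [236.0, 111.3, 278.3, 162.8], 'conf': 0.84}
holder_floor {'bbox': [13.1, 40.4, 322.4, 221.5], 'conf': 0.72}
```

View pics/w1.png

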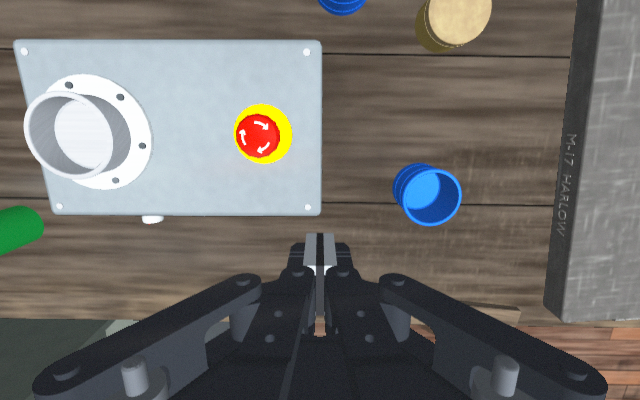

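The wrist view shows the button at (263,134), the holder rim at about (73,135) and the near blue cup's rim at (431,197). I'll compute their positions.

```bash
python3 - <<'E'
from h import *
p=viewer.camera("wrist");im=p["image"];hsv=cv2.cvtColor(im,cv2.COLOR_RGB2HSV)
for n,uv,z in(("disc",(263,134),.061),("plate",(100,132),.07),("holder rim",(73.5,135),.102),("bluerim",(431,196.5),.056),("s1",(24,52),.058),("s2",(306,52),.058),("s3",(308,207),.058),("s4",(55,206),.058)):print(n,onz(p,*uv,z).round(4))
c=cv2.imwrite('pics/z1.png',cv2.resize(cv2.hconcat([im[70:210,10:165],im[150:290,380:480]])[:,:,::-1],None,fx=3,fy=3,interpolation=cv2.INTER_CUBIC))
E
```

```text
disc [ 0.5416 -0.175   0.061 ]
plate [ 0.544 -0.017  0.07 ]
holder rim [ 0.5432 -0.0158  0.102 ]
bluerim [ 0.4748 -0.3532  0.056 ]
s1 [0.618  0.0498 0.058 ]
s2 [ 0.6182 -0.2192  0.058 ]
s3 [ 0.4635 -0.2196  0.058 ]
s4 [0.4645 0.0554 0.058 ]
```

View pics/z1.png

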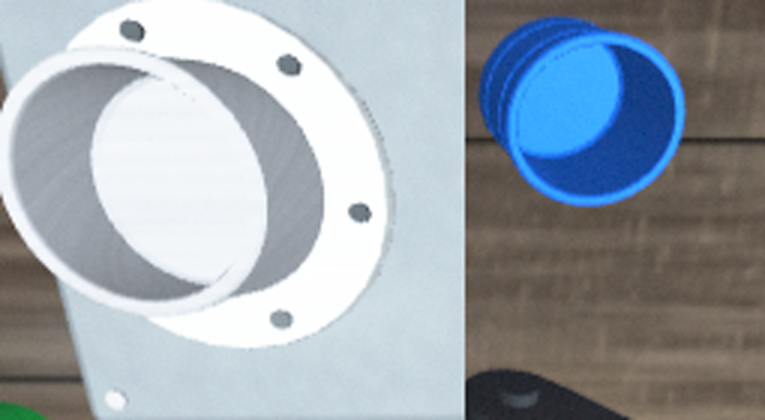

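```bash
python3 - <<'E'
from h import *
p=viewer.camera("wrist");s=read_state();print(s["tcp_pos"],s["tcp_rot"])
hsv=cv2.cvtColor(p["image"],cv2.COLOR_RGB2HSV)
m=cv2.inRange(hsv,(22,120,80),(35,255,255))|cv2.inRange(hsv,(0,130,80),(6,255,255));m[:60]=0
n,l,st,_=cv2.connectedComponentsWithStats(m)
x,y,w,h,a=max(st[1:],key=lambda k:k[4]);print((x,y,w,h),onz(p,x+(w-1)/2,y+(h-1)/2,.061).round(4))
print("holder",onz(p,54.2,129.8,.102),"blue",onz(p,423.7,189,.056))
E
```

```text
[ 0.49320495 -0.23409222  0.2533106 ] [ 9.99998973e-01 -1.33704726e-03 -3.06264426e-04  4.15011183e-04]
(np.int32(220), np.int32(96), np.int32(60), np.int32(61)) [ 0.5488 -0.1633  0.061 ]
holder [ 0.5474716  -0.00137501  0.102     ] blue [ 0.48203806 -0.34575988  0.056     ]
```

>>> {"name": "carry_out", "arguments": {"moves": [{"gripper": 0,"slide": [18.5,-23.5,0],"dr": [0,0,0]},{"gripper": 0,"slide": [18.5,-23.5,0],"dr": [0,0,0]},{"gripper": 0,"slide": [18.5,-23.5,30],"dr": [0,0,0]},{"gripper": 0,"slide": [0,0,35],"dr": [0,0,0]},{"gripper": 0,"slide": [0,0,35],"dr": [0,0,0]},{"gripper": 0,"slide": [0,0,25],"dr": [0,0,0]},{"gripper": 0,"slide": [0,0,5],"dr": [0,0,0]},{"gripper": 0,"slide": [0,0,0],"dr": [0,0,0]},{"gripper": 0,"slide": [0,0,0],"dr": [0,0,0]}]}}

```text
time_s: 3.62
tcp_pos: [0.5496, -0.164, 0.1246]
tcp_rot: [1.0, -0.001, 0.0, 0.0]
wrist_force: [0.7, -0.5, 0.1]
finger_gap: -0.0001
grip_force: 0.0
```

>>> {"name": "carry_out", "arguments": {"moves": [{"gripper": 0,"slide": [0,0,3],"dr": [0,0,0]},{"gripper": 0,"slide": [0,0,3],"dr": [0,0,0]},{"gripper": 0,"slide": [0,0,2],"dr": [0,0,0]},{"gripper": 0,"slide": [0,0,1],"dr": [0,0,0]},{"gripper": 0,"slide": [0,0,0],"dr": [0,0,0]}]}}

```text
time_s: 4.03
tcp_pos: [0.55, -0.1626, 0.1154]
tcp_rot: [1.0, -0.0, 0.001, 0.0]
wrist_force: [-0.3, 0.2, 2.7]
finger_gap: -0.0001
grip_force: 1.2
```

>>> {"name": "carry_out", "arguments": {"moves": [{"gripper": 0,"slide": [0,0,2],"dr": [0,0,0]},{"gripper": 0,"slide": [0,0,2],"dr": [0,0,0]},{"gripper": 0,"slide": [0,0,1.5],"dr": [0,0,0]},{"gripper": 0,"slide": [0,0,0],"dr": [0,0,0]}]}}

```text
time_s: 4.37
tcp_pos: [0.5499, -0.1626, 0.1092]
tcp_rot: [1.0, -0.0, 0.001, 0.0]
wrist_force: [0.8, -0.4, 2.1]
finger_gap: 0.0002
grip_force: 1.3
```

>>> {"name": "carry_out", "arguments": {"moves": [{"gripper": 0,"slide": [0,0,1],"dr": [0,0,0]},{"gripper": 0,"slide": [0,0,1],"dr": [0,0,0]},{"gripper": 0,"slide": [0,0,0],"dr": [0,0,0]},{"gripper": 0,"slide": [0,0,0],"dr": [0,0,0]}]}}

```text
time_s: 4.7
tcp_pos: [0.55, -0.1626, 0.1085]
tcp_rot: [1.0, -0.0, 0.001, 0.0]
wrist_force: [-1.4, -0.5, 10.8]
finger_gap: 0.0003
grip_force: 5.8
```

>>> {"name": "carry_out", "arguments": {"moves": [{"gripper": 0,"slide": [0,0,-20],"dr": [0,0,0]},{"gripper": 0,"slide": [0,0,-40],"dr": [0,0,0]},{"gripper": 85,"slide": [0,0,-40],"dr": [0,0,0]},{"gripper": 85,"slide": [-13.5,36.6,-10],"dr": [0,0,0]},{"gripper": 85,"slide": [-13.5,36.6,0],"dr": [0,0,0]},{"gripper": 85,"slide": [-13.5,36.6,0],"dr": [0,0,0]},{"gripper": 85,"slide": [-13.5,36.6,0],"dr": [0,0,0]},{"gripper": 85,"slide": [-13.5,36.6,0],"dr": [0,0,0]},{"gripper": 85,"slide": [0,0,0],"dr": [0,0,0]},{"gripper": 85,"slide": [0,0,0],"dr": [0,0,0]}]}}

```text
time_s: 5.53
tcp_pos: [0.4794, -0.3482, 0.2166]
tcp_rot: [1.0, -0.003, -0.001, 0.0]
wrist_force: [0.3, 0.8, 0.0]
finger_gap: 0.0851
grip_force: 0.0
```

```bash
cat >> h.py <<'E'
def blob(p,lo,hi,z,roi=(0,0,640,400)):
    hsv=cv2.cvtColor(p["image"],cv2.COLOR_RGB2HSV);m=cv2.inRange(hsv,lo,hi)
    q=np.zeros_like(m);l,t,r,b=roi;q[t:b,l:r]=m[t:b,l:r]
    c=max(cv2.findContours(q,0,2)[0],key=cv2.contourArea);return c
E
python3 - <<'E'
from h import *
p=viewer.camera("wrist");s=read_state();print(s["time_s"],s["tcp_pos"],s["tcp_rot"])
save(p,"w2.png")
t=viewer.camera("side");a=t["image"][165:215,340:420]
cv2.imwrite('pics/w2c.png',cv2.vconcat([p["image"],cv2.resize(a,(320,200)) .repeat(1,0) if 0 else cv2.copyMakeBorder(cv2.resize(a,(320,200)),0,0,0,320,0)])[:,:,::-1])
# predicted projection of the blue rim and base
for c0 in((.482,-.346),):
  for z,r in((.056,.032),(0,.031)):
    q=[proj(p,np.array([c0[0]+r*np.cos(k),c0[1]+r*np.sin(k),z])) for k in np.arange(0,6.28,.05)]
    q=np.array(q);print(z,q.min(0),q.max(0))
for k in viewer.spot_in(p,"reducer_mid")[:3]:print(k)
E
```

```text
5.5833 [ 0.48084557 -0.34561589  0.21655908] [ 9.99998748e-01 -1.24831374e-03 -7.32699055e-04 -6.39889112e-04]
0.056 [283.57682104 149.92431143] [351.02036073 215.75826494]
0 [290.12171403 144.91514525] [345.15200411 199.16086797]
{'bbox': [281.7, 145.6, 350.5, 215.2], 'conf': 0.62}
```

View pics/w2c.png

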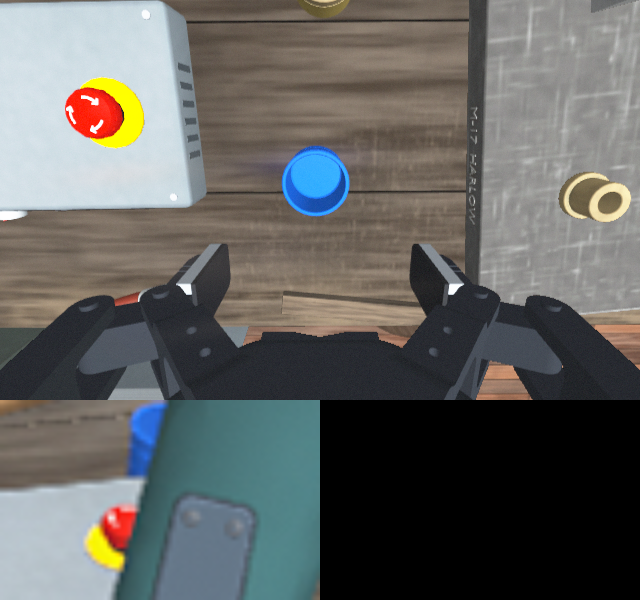

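```bash
python3 - <<'E'
from h import *
p=viewer.camera("wrist");s=read_state();print(s["time_s"],s["tcp_pos"],s["tcp_rot"])
c=blob(p,(0,150,80),(7,255,255),0,(0,60,200,180));print("red bbox",cv2.boundingRect(c))
B=np.array([.5488,-.1633])
for nm,zs in(("up",(.077,.094)),("down",(.071,.088))):
    q=np.array([proj(p,np.array([B[0]+r*np.cos(k),B[1]+r*np.sin(k),z])) for z,r in((zs[0]+.004,.02),(zs[1]-.006,.02)) for k in np.arange(0,6.28,.05)]);print(nm,q.min(0),q.max(0))
q=np.array([proj(p,np.array([B[0]+.03*np.cos(k),B[1]+.03*np.sin(k),.061])) for k in np.arange(0,6.28,.05)]);print("disc pred",q.min(0),q.max(0))
c=blob(p,(22,120,80),(35,255,255),0,(0,60,200,180));print("yellow",cv2.boundingRect(c))
c=blob(p,(95,120,60),(125,255,255),0,(250,120,400,240));r=cv2.boundingRect(c);print(r)
E
```

```text
5.7333 [ 0.48271575 -0.34300608  0.21682608] [ 9.99998224e-01  1.65083340e-03 -2.41239541e-04 -8.76417890e-04]
red bbox (74, 90, 57, 50)
up [67.55526891 87.40124184] [124.34832983 139.69212769]
down [73.50075492 88.03063667] [128.79935896 139.09567035]
disc pred [80.62192174 77.61342763] [149.88893582 148.43779164]
yellow (88, 80, 63, 70)
(287, 149, 68, 71)
```

Red bbox matches the latched prediction, so the button is down. Grasp the blue cup.

>>> {"name": "carry_out", "arguments": {"moves": [{"gripper": 85,"slide": [2,-1.5,35],"dr": [0,0,0]},{"gripper": 85,"slide": [0,0,40],"dr": [0,0,0]},{"gripper": 85,"slide": [0,0,40],"dr": [0,0,0]},{"gripper": 85,"slide": [0,0,30],"dr": [0,0,0]},{"gripper": 85,"slide": [0,0,15],"dr": [0,0,0]},{"gripper": 85,"slide": [0,0,6],"dr": [0,0,0]},{"gripper": 85,"slide": [0,0,0],"dr": [0,0,0]},{"gripper": 85,"slide": [0,0,0],"dr": [0,0,0]}]}}

```text
time_s: 6.4
tcp_pos: [0.485, -0.3431, 0.0518]
tcp_rot: [1.0, 0.001, 0.0, 0.0]
wrist_force: [0.2, 0.3, 0.1]
finger_gap: 0.0852
grip_force: 0.0
```

>>> {"name": "carry_out", "arguments": {"moves": [{"gripper": 50,"slide": [0,0,0],"dr": [0,0,0]},{"gripper": 50,"slide": [0,0,0],"dr": [0,0,0]},{"gripper": 50,"slide": [0,0,0],"dr": [0,0,0]},{"gripper": 50,"slide": [0,0,0],"dr": [0,0,0]},{"gripper": 50,"slide": [0,0,0],"dr": [0,0,0]}], "newtons": 25}}

```text
time_s: 6.82
tcp_pos: [0.485, -0.3443, 0.053]
tcp_rot: [1.0, 0.0, 0.001, 0.001]
wrist_force: [-0.6, 1.1, 7.0]
finger_gap: 0.0603
grip_force: 28.2
```

```bash
python3 - <<'E'
from h import *
p=viewer.camera("wrist");save(p,"w3.png");print(read_state()["tcp_pos"])
E
```

```text
[ 0.48502681 -0.34430835  0.05300097]
```

View pics/w3.png

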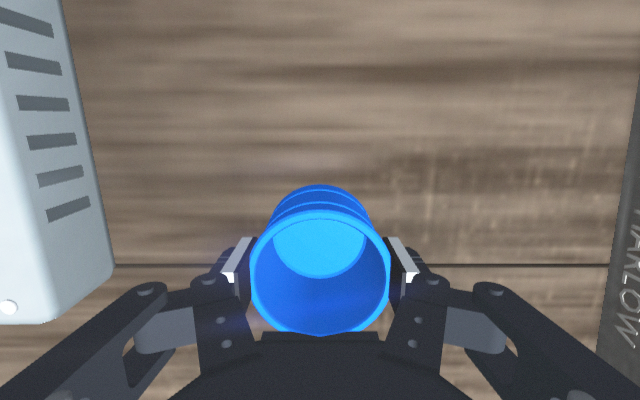

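>>> {"name": "carry_out", "arguments": {"moves": [{"gripper": 50,"slide": [0,0,-20],"dr": [0,0,0]},{"gripper": 50,"slide": [0,0,-40],"dr": [0,0,0]},{"gripper": 50,"slide": [0,0,-40],"dr": [0,0,0]},{"gripper": 50,"slide": [0,0,-35],"dr": [0,0,0]},{"gripper": 50,"slide": [0,0,0],"dr": [0,0,0]}]}}

```text
time_s: 7.28
tcp_pos: [0.4876, -0.3467, 0.1938]
tcp_rot: [1.0, -0.0, 0.006, 0.004]
wrist_force: [1.7, -1.5, -1.5]
finger_gap: 0.0602
grip_force: 28.4
```

>>> {"name": "carry_out", "arguments": {"moves": [{"gripper": 50,"slide": [4,-20,0],"dr": [0,0,0]},{"gripper": 50,"slide": [7.5,-39,0],"dr": [0,0,0]},{"gripper": 50,"slide": [7.5,-39,0],"dr": [0,0,0]},{"gripper": 50,"slide": [7.5,-39,0],"dr": [0,0,0]},{"gripper": 50,"slide": [7.5,-39,0],"dr": [0,0,0]},{"gripper": 50,"slide": [7.5,-39,0],"dr": [0,0,0]},{"gripper": 50,"slide": [7.5,-39,0],"dr": [0,0,0]},{"gripper": 50,"slide": [0,-16,0],"dr": [0,0,0]},{"gripper": 50,"slide": [0,0,0],"dr": [0,0,0]},{"gripper": 50,"slide": [0,0,0],"dr": [0,0,0]}]}}

```text
time_s: 8.12
tcp_pos: [0.5326, -0.0724, 0.1861]
tcp_rot: [1.0, 0.002, -0.0, -0.0]
wrist_force: [-0.3, -1.6, -1.0]
finger_gap: 0.0599
grip_force: 28.3
```

>>> {"name": "carry_out", "arguments": {"moves": [{"gripper": 50,"slide": [0,0,0],"dr": [0,0,0]},{"gripper": 50,"slide": [0,0,0],"dr": [0,0,0]},{"gripper": 50,"slide": [0,0,0],"dr": [0,0,0]},{"gripper": 50,"slide": [0,0,0],"dr": [0,0,0]}]}}

```text
time_s: 8.45
tcp_pos: [0.5327, -0.0754, 0.1863]
tcp_rot: [1.0, -0.001, -0.0, 0.0]
wrist_force: [0.6, 0.2, -1.8]
finger_gap: 0.06
grip_force: 28.3
```

```bash
python3 - <<'E'
from h import *
p=viewer.camera("wrist");s=read_state();print(s["tcp_pos"],s["tcp_rot"]);save(p,"w4.png")
p2=viewer.camera("side");save(p2,"s4.png")
a=p["image"][100:,100:540];b=cv2.resize(p2["image"][120:250,260:430],(360,300))
o=np.zeros((300,800,3),np.uint8);o[:,:440]=a;o[:,440:]=b
cv2.imwrite('pics/w4c.png',o[:,:,::-1])
E
```

```text
[ 0.53275773 -0.0750895   0.18627095] [ 9.99999434e-01 -1.04635635e-03 -2.14553499e-05  1.90382134e-04]
```

View pics/w4c.png

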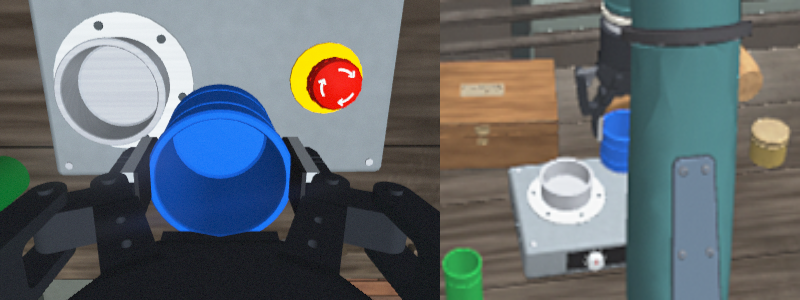

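Cup hangs upright in the gripper and the holder rim is at (210,192). I'll fit both centres.

```bash
cat >> h.py <<'E'
from scipy.optimize import least_squares
def fit_c(p,box,r,z,x0):
    "centre of a horizontal circle of radius r at height z from its pixel bbox (None = unused edge)"
    a=np.arange(0,6.28,.02)
    def f(c):
        q=np.array([proj(p,np.array([c[0]+r*np.cos(k),c[1]+r*np.sin(k),z])) for k in a]);e=[*q.min(0),*q.max(0)]
        return [e[i]-b for i,b in enumerate(box) if b is not None]
    s=least_squares(f,x0);return s.x.round(4),np.round(s.fun,1)
E
python3 - <<'E'
from h import *
p=viewer.camera("wrist");s=read_state();print(s["tcp_pos"])
print("holder",fit_c(p,(154,137,267,248),.0375,.102,[.5475,0]))
print("disc",fit_c(p,(390.5,142.5,462.5,215),.03,.061,[.5475,-.16]))
for z in(.187,.189,.191):print("cup",fit_c(p,(250.5,None,391,336),.032,z,[.535,-.075]),fit_c(p,(250.5,214,391,None),.032,z,[.535,-.075]))
c=blob(p,(95,120,60),(125,255,255),0,(200,120,440,400));print(cv2.boundingRect(c))
E
```

```text
[ 0.53286117 -0.07455487  0.18630302]
holder (array([0.5456, 0.0013]), array([ 2.5,  3. , -2.5, -3.9]))
disc (array([ 0.5469, -0.1631]), array([-0.4,  0.7,  0.4, -0.7]))
cup (array([ 0.5311, -0.0752]), array([-2.4,  2.4,  0.4])) (array([ 0.5274, -0.0752]), array([-1.9,  0.2,  1.9]))
cup (array([ 0.5326, -0.0752]), array([-3.7,  3.7,  0.6])) (array([ 0.528 , -0.0752]), array([-3. ,  0.4,  3. ]))
cup (array([ 0.5342, -0.0752]), array([-5. ,  5. ,  0.8])) (array([ 0.5286, -0.0752]), array([-4.2,  0.5,  4.2]))
(249, 184, 142, 153)
```

>>> {"name": "carry_out", "arguments": {"moves": [{"gripper": 50,"slide": [5,-25,0],"dr": [0,0,0]},{"gripper": 50,"slide": [6,-30,0],"dr": [0,0,0]},{"gripper": 50,"slide": [5,-22,0],"dr": [0,0,0]},{"gripper": 50,"slide": [0,0,0],"dr": [0,0,0]},{"gripper": 50,"slide": [0,0,14],"dr": [0,0,0]},{"gripper": 50,"slide": [0,0,12],"dr": [0,0,0]},{"gripper": 50,"slide": [0,0,0],"dr": [0,0,0]},{"gripper": 50,"slide": [0,0,0],"dr": [0,0,0]},{"gripper": 50,"slide": [0,0,0],"dr": [0,0,0]},{"gripper": 50,"slide": [0,0,0],"dr": [0,0,0]}]}}

```text
time_s: 9.43
tcp_pos: [0.5495, 0.0028, 0.161]
tcp_rot: [1.0, -0.0, 0.001, 0.0]
wrist_force: [-0.2, -0.1, -1.6]
finger_gap: 0.06
grip_force: 28.3
```

```bash
python3 - <<'E'
from h import *
p=viewer.camera("wrist");s=read_state();print(s["tcp_pos"],s["tcp_rot"],s["wrist_force"])
p2=viewer.camera("side");p3=viewer.camera("top")
a=p["image"][100:,120:520];b=cv2.resize(p2["image"][150:230,280:380],(400,300),interpolation=2)
o=np.zeros((300,800,3),np.uint8);o[:,:400]=a;o[:,400:]=b
cv2.imwrite('pics/w5c.png',o[:,:,::-1])
E
```

```text
[0.54942875 0.00288555 0.16099589] [ 9.99999734e-01 -2.36345595e-04  6.89735654e-04 -1.61335370e-05] [ 0.42089015 -0.13285148 -1.69842061]
```

View pics/w5c.png

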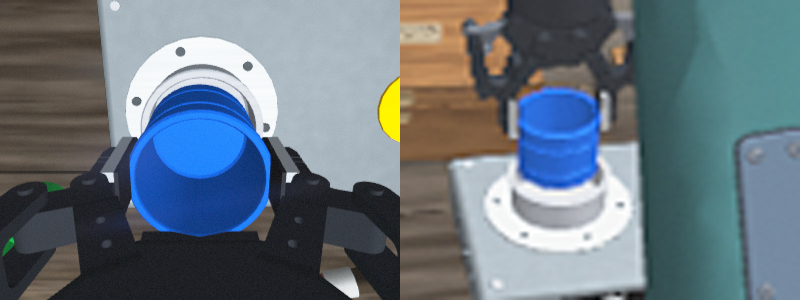

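>>> {"name": "carry_out", "arguments": {"moves": [{"gripper": 50,"slide": [0,-0.8,4],"dr": [0,0,0]},{"gripper": 50,"slide": [0,0,4],"dr": [0,0,0]},{"gripper": 50,"slide": [0,0,3],"dr": [0,0,0]},{"gripper": 50,"slide": [0,0,0],"dr": [0,0,0]},{"gripper": 50,"slide": [0,0,0],"dr": [0,0,0]}]}}

```text
time_s: 10.0
tcp_pos: [0.5486, 0.0039, 0.1489]
tcp_rot: [1.0, 0.0, -0.0, 0.0]
wrist_force: [0.6, -0.0, -2.1]
finger_gap: 0.0601
grip_force: 28.3
```

>>> {"name": "carry_out", "arguments": {"moves": [{"gripper": 50,"slide": [0,0,5],"dr": [0,0,0]},{"gripper": 50,"slide": [0,0,5],"dr": [0,0,0]},{"gripper": 50,"slide": [0,0,5],"dr": [0,0,0]},{"gripper": 50,"slide": [0,0,2],"dr": [0,0,0]},{"gripper": 50,"slide": [0,0,0],"dr": [0,0,0]},{"gripper": 50,"slide": [0,0,0],"dr": [0,0,0]}]}}

```text
time_s: 10.5
tcp_pos: [0.5488, 0.004, 0.132]
tcp_rot: [1.0, 0.0, -0.0, 0.0]
wrist_force: [-0.3, 0.5, -0.8]
finger_gap: 0.0605
grip_force: 28.3
```

>>> {"name": "carry_out", "arguments": {"moves": [{"gripper": 50,"slide": [0,0,2],"dr": [0,0,0]},{"gripper": 50,"slide": [0,0,1.5],"dr": [0,0,0]},{"gripper": 50,"slide": [0,0,0],"dr": [0,0,0]},{"gripper": 50,"slide": [0,0,0],"dr": [0,0,0]}]}}

```text
time_s: 10.83
tcp_pos: [0.5489, 0.004, 0.1288]
tcp_rot: [1.0, -0.0, -0.0, -0.0]
wrist_force: [-0.5, 0.4, -1.2]
finger_gap: 0.0601
grip_force: 28.3
```

>>> {"name": "carry_out", "arguments": {"moves": [{"gripper": 50,"slide": [0,0,1],"dr": [0,0,0]},{"gripper": 50,"slide": [0,0,1],"dr": [0,0,0]},{"gripper": 50,"slide": [0,0,0.5],"dr": [0,0,0]},{"gripper": 50,"slide": [0,0,0],"dr": [0,0,0]}]}}

```text
time_s: 11.17
tcp_pos: [0.549, 0.004, 0.127]
tcp_rot: [1.0, 0.0, 0.0, -0.0]
wrist_force: [-1.4, 0.0, 5.0]
finger_gap: 0.0597
grip_force: 29.0
```

>>> {"name": "carry_out", "arguments": {"moves": [{"gripper": 85,"slide": [0,0,0],"dr": [0,0,0]},{"gripper": 85,"slide": [0,0,0],"dr": [0,0,0]},{"gripper": 85,"slide": [0,0,0],"dr": [0,0,0]},{"gripper": 85,"slide": [0,0,0],"dr": [0,0,0]},{"gripper": 85,"slide": [0,0,-15],"dr": [0,0,0]},{"gripper": 85,"slide": [0,0,-30],"dr": [0,0,0]},{"gripper": 85,"slide": [0,0,-40],"dr": [0,0,0]},{"gripper": 85,"slide": [-4,-20,-30],"dr": [0,0,0]},{"gripper": 85,"slide": [-8,-36,0],"dr": [0,0,0]},{"gripper": 85,"slide": [-8,-36,0],"dr": [0,0,0]}]}}

```text
time_s: 12.0
tcp_pos: [0.5308, 0.0957, 0.2439]
tcp_rot: [1.0, -0.002, 0.003, -0.0]
wrist_force: [-0.3, -0.4, -0.5]
finger_gap: 0.0853
grip_force: 0.0
```

>>> {"name": "carry_out", "arguments": {"moves": [{"gripper": 85,"slide": [-8,-36,0],"dr": [0,0,0]},{"gripper": 85,"slide": [-8,-30,0],"dr": [0,0,0]},{"gripper": 85,"slide": [-6,-20,0],"dr": [0,0,0]},{"gripper": 85,"slide": [0,0,0],"dr": [0,0,0]},{"gripper": 85,"slide": [0,0,0],"dr": [0,0,0]},{"gripper": 85,"slide": [0,0,0],"dr": [0,0,0]},{"gripper": 85,"slide": [0,0,0],"dr": [0,0,0]},{"gripper": 85,"slide": [0,0,0],"dr": [0,0,0]}]}}

```text
time_s: 12.67
tcp_pos: [0.5074, 0.1801, 0.2412]
tcp_rot: [1.0, -0.002, -0.0, 0.0]
wrist_force: [0.4, -0.2, 0.3]
finger_gap: 0.085
grip_force: 0.0
```

```bash
python3 - <<'E'
from h import *
p=viewer.camera("wrist");s=read_state();print(s["tcp_pos"],s["tcp_rot"],s["wrist_force"]);save(p,"w6.png")
for k in viewer.outline_of(p,"cup_mid")[:4]:
    print(round(k["conf"],2),k["bbox"])
for k in viewer.spot_in(p,"reducer_mid")[:4]:print(k)
c=blob(p,(95,120,60),(125,255,255),0);print(cv2.boundingRect(c))
E
```

```text
[0.50736121 0.18032714 0.24122922] [ 9.99998979e-01 -1.39336464e-03  1.59445834e-06  3.17015911e-04] [-1.04454769 -0.3035591  -0.46346915]
0.95 [310.5, 217.5, 360.3, 289.3]
0.93 [224.3, 242.1, 281.8, 316.8]
0.87 [215.9, 161.2, 281.7, 226.5]
{'bbox': [489.5, 107.5, 594.8, 194.4], 'conf': 0.94}
{'bbox': [240.2, 179.0, 268.1, 198.9], 'conf': 0.47}
(490, 109, 104, 84)
```

View pics/w6.png

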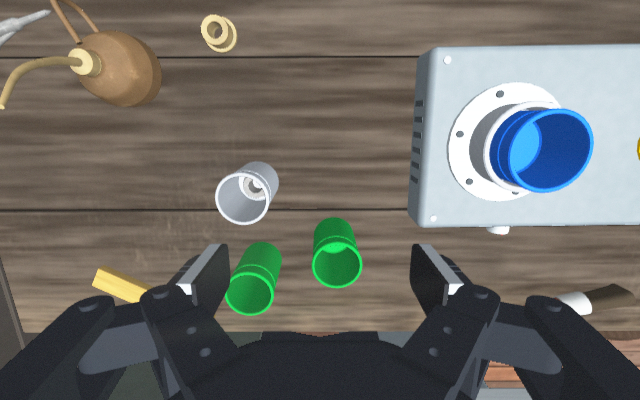

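Blue cup stands in the holder with its rim around (551,150). The steel cup rim is at about (243,196), with the green ones nearer the robot.

```bash
python3 - <<'E'
from h import *
p=viewer.camera("wrist");s=read_state();print(s["tcp_pos"])
print("steel",fit_c(p,(215.5,169,270.5,225),.026,.082,[.49,.25]))
print("blue",fit_c(p,(509,109,593.5,193),.032,.130,[.5475,.002]))
print("blue lowered",[fit_c(p,(509,109,593.5,193),.032,z,[.5475,.002]) for z in(.127,.133)])
for n,c in(("g1",(336,263.5)),("g2",(250,293.5))):print(n,onz(p,*c,.082).round(3))
E
```

```text
[0.50717552 0.1811444  0.24126811]
steel (array([0.4972, 0.2542]), array([ 0.2,  1.7, -0.2, -1.9]))
blue (array([0.5452, 0.0046]), array([-0.6, -0.2,  0.6,  0.2]))
blue lowered [(array([0.5449, 0.0023]), array([-0.1,  0.3,  0.1, -0.4])), (array([0.5455, 0.0069]), array([-1.2, -0.6,  1.2,  0.8]))]
g1 [0.427 0.164 0.082]
g2 [0.393 0.254 0.082]
```

>>> {"name": "carry_out", "arguments": {"moves": [{"gripper": 85,"slide": [-4,-24,0],"dr": [0,0,0]},{"gripper": 85,"slide": [-4,-30,0],"dr": [0,0,0]},{"gripper": 85,"slide": [-2,-19,20],"dr": [0,0,0]},{"gripper": 85,"slide": [0,0,35],"dr": [0,0,0]},{"gripper": 85,"slide": [0,0,30],"dr": [0,0,0]},{"gripper": 85,"slide": [0,0,15],"dr": [0,0,0]},{"gripper": 85,"slide": [0,0,0],"dr": [0,0,0]},{"gripper": 85,"slide": [0,0,0],"dr": [0,0,0]},{"gripper": 85,"slide": [0,0,0],"dr": [0,0,0]}]}}

```text
time_s: 13.62
tcp_pos: [0.4979, 0.2552, 0.1422]
tcp_rot: [1.0, -0.0, 0.001, -0.0]
wrist_force: [-0.3, -0.9, 0.3]
finger_gap: 0.0848
grip_force: 0.0
```

```bash
python3 - <<'E'
from h import *
p=viewer.camera("wrist");s=read_state();print(s["tcp_pos"],s["tcp_rot"])
k=viewer.spot_in(p,"cup_mid")[:4]
for a in k:print(a)
b=k[0]["bbox"];print(fit_c(p,(b[0],None,b[2],b[3]),.026,.082,[.497,.254]))
E
```

```text
[0.49816137 0.255276   0.14270277] [ 9.99998867e-01 -2.93074522e-04  1.28738448e-03 -7.22872577e-04]
{'bbox': [389.8, 244.6, 441.5, 331.2], 'conf': 0.97}
{'bbox': [288.1, 275.4, 353.5, 339.7], 'conf': 0.66}
(array([0.4427, 0.1901]), array([-12.5,  12.5,   1. ]))
```

>>> {"name": "carry_out", "arguments": {"moves": [{"gripper": 85,"slide": [-0.5,0.8,25],"dr": [0,0,0]},{"gripper": 85,"slide": [0,0,25],"dr": [0,0,0]},{"gripper": 85,"slide": [0,0,10],"dr": [0,0,0]},{"gripper": 85,"slide": [0,0,3],"dr": [0,0,0]},{"gripper": 85,"slide": [0,0,0],"dr": [0,0,0]},{"gripper": 85,"slide": [0,0,0],"dr": [0,0,0]}]}}

```text
time_s: 14.22
tcp_pos: [0.4972, 0.2545, 0.0793]
tcp_rot: [1.0, -0.0, 0.001, -0.0]
wrist_force: [0.1, 0.1, -0.8]
finger_gap: 0.0849
grip_force: 0.0
```

>>> {"name": "carry_out", "arguments": {"moves": [{"gripper": 38,"slide": [0,0,0],"dr": [0,0,0]},{"gripper": 38,"slide": [0,0,0],"dr": [0,0,0]},{"gripper": 38,"slide": [0,0,0],"dr": [0,0,0]},{"gripper": 38,"slide": [0,0,0],"dr": [0,0,0]},{"gripper": 38,"slide": [0,0,0],"dr": [0,0,0]},{"gripper": 38,"slide": [0,0,0],"dr": [0,0,0]}], "newtons": 35}}

```text
time_s: 14.72
tcp_pos: [0.497, 0.2545, 0.0794]
tcp_rot: [1.0, 0.0, 0.001, -0.0]
wrist_force: [-0.0, -1.0, 5.6]
finger_gap: 0.0487
grip_force: 35.3
```

>>> {"name": "carry_out", "arguments": {"moves": [{"gripper": 38,"slide": [0,0,-15],"dr": [0,0,0]},{"gripper": 38,"slide": [0,0,-30],"dr": [0,0,0]},{"gripper": 38,"slide": [0,0,-35],"dr": [0,0,0]},{"gripper": 38,"slide": [0,0,-35],"dr": [0,0,0]},{"gripper": 38,"slide": [0,0,-30],"dr": [0,0,0]},{"gripper": 38,"slide": [0,0,-11],"dr": [0,0,0]},{"gripper": 38,"slide": [2.5,10,0],"dr": [0,0,0]},{"gripper": 38,"slide": [5,25,0],"dr": [0,0,0]},{"gripper": 38,"slide": [5,25,0],"dr": [0,0,0]},{"gripper": 38,"slide": [5,25,0],"dr": [0,0,0]}]}}

```text
time_s: 15.55
tcp_pos: [0.5123, 0.1669, 0.2319]
tcp_rot: [1.0, 0.0, -0.002, 0.001]
wrist_force: [0.4, 0.2, -1.9]
finger_gap: 0.0488
grip_force: 37.3
```

>>> {"name": "carry_out", "arguments": {"moves": [{"gripper": 38,"slide": [5,25,0],"dr": [0,0,0]},{"gripper": 38,"slide": [5,25,0],"dr": [0,0,0]},{"gripper": 38,"slide": [5,25,0],"dr": [0,0,0]},{"gripper": 38,"slide": [5,15,0],"dr": [0,0,0]},{"gripper": 38,"slide": [0,5,0],"dr": [0,0,0]},{"gripper": 38,"slide": [0,0,0],"dr": [0,0,0]},{"gripper": 38,"slide": [0,0,0],"dr": [0,0,0]},{"gripper": 38,"slide": [0,0,0],"dr": [0,0,0]},{"gripper": 38,"slide": [0,0,0],"dr": [0,0,0]},{"gripper": 38,"slide": [0,0,0],"dr": [0,0,0]}]}}

```text
time_s: 16.38
tcp_pos: [0.5336, 0.0756, 0.2341]
tcp_rot: [1.0, 0.001, -0.0, -0.0]
wrist_force: [-0.2, -0.5, -1.7]
finger_gap: 0.0483
grip_force: 37.3
```

```bash
python3 - <<'E'
from h import *
p=viewer.camera("wrist");s=read_state();print(s["tcp_pos"],s["tcp_rot"],s["wrist_force"]);save(p,"w7.png")
hsv=cv2.cvtColor(p["image"],cv2.COLOR_RGB2HSV);m=cv2.inRange(hsv,(95,120,60),(125,255,255))
c=max(cv2.findContours(m,0,2)[0],key=cv2.contourArea);x,y,w,h=cv2.boundingRect(c);print(x,y,x+w,y+h)
print(fit_c(p,(None,None,x+w-.5,y+h-.5),.032,.13,[.545,.003]))
for k in viewer.spot_in(p,"cup_mid")[:3]:print(k)
E
```

```text
[0.53371957 0.0753841  0.23423676] [ 9.99999427e-01  1.05147077e-03 -6.43167410e-05 -1.89652967e-04] [ 0.11671509 -0.46352589 -2.28850556]
368 142 456 228
(array([0.5461, 0.0045]), array([-0.,  0.]))
{'bbox': [146.1, 260.5, 205.9, 342.4], 'conf': 0.94}
{'bbox': [217.4, 240.3, 252.2, 273.6], 'conf': 0.76}
{'bbox': [318.6, 73.6, 638.3, 259.6], 'conf': 0.74}
```

>>> {"name": "carry_out", "arguments": {"moves": [{"gripper": 38,"slide": [3,18,0],"dr": [0,0,0]},{"gripper": 38,"slide": [4,20,0],"dr": [0,0,0]},{"gripper": 38,"slide": [3,18,0],"dr": [0,0,0]},{"gripper": 38,"slide": [2,15,0],"dr": [0,0,0]},{"gripper": 38,"slide": [0,0,10],"dr": [0,0,0]},{"gripper": 38,"slide": [0,0,10],"dr": [0,0,0]},{"gripper": 38,"slide": [0,0,0],"dr": [0,0,0]},{"gripper": 38,"slide": [0,0,0],"dr": [0,0,0]},{"gripper": 38,"slide": [0,0,0],"dr": [0,0,0]}]}}

```text
time_s: 17.23
tcp_pos: [0.5457, 0.0047, 0.2139]
tcp_rot: [1.0, 0.001, -0.0, -0.0]
wrist_force: [-1.1, -0.1, -1.8]
finger_gap: 0.0483
grip_force: 37.3
```

```bash
python3 - <<'E'
from h import *
p=viewer.camera("wrist");s=read_state();print(s["tcp_pos"],s["tcp_rot"],s["wrist_force"])
p2=viewer.camera("side")
a=p["image"][100:,120:520];b=cv2.resize(p2["image"][130:210,280:380],(400,300),interpolation=2)
o=np.zeros((300,800,3),np.uint8);o[:,:400]=a;o[:,400:]=b
cv2.imwrite('pics/w8c.png',o[:,:,::-1])
hsv=cv2.cvtColor(p["image"],cv2.COLOR_RGB2HSV);m=cv2.inRange(hsv,(95,120,60),(125,255,255))
c=max(cv2.findContours(m,0,2)[0],key=cv2.contourArea);x,y,w,h=cv2.boundingRect(c);print(x,y,x+w,y+h)
for nm,r,z in(("blue",.032,.13),("steelbase at tcp",.025,s["tcp_pos"][2]-.0794)):
    cc=[.546,.0045] if nm=="blue" else s["tcp_pos"][:2]
    q=np.array([proj(p,np.array([cc[0]+r*np.cos(k),cc[1]+r*np.sin(k),z])) for k in np.arange(0,6.28,.05)]);print(nm,q.min(0),q.max(0))
E
```

```text
[0.54595173 0.00449242 0.21424141] [ 9.99999433e-01  1.03042069e-03 -2.95962252e-05 -2.65809032e-04] [ 0.59797937  0.33110331 -1.69673735]
542 0 640 52
blue [274.82536573 166.51768777] [365.29051649 252.70615527]
steelbase at tcp [283.96092519 178.1401147 ] [356.18289756 246.78440122]
```

View pics/w8c.png

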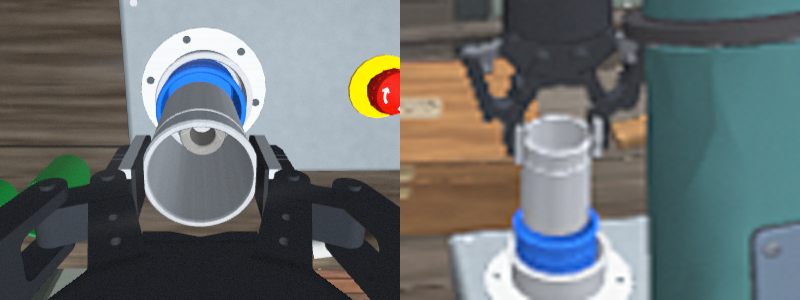

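Steel cup sits centred above the blue cup with the bush inside, so I lower it.

>>> {"name": "carry_out", "arguments": {"moves": [{"gripper": 38,"slide": [0,0,4],"dr": [0,0,0]},{"gripper": 38,"slide": [0,0,4],"dr": [0,0,0]},{"gripper": 38,"slide": [0,0,4],"dr": [0,0,0]},{"gripper": 38,"slide": [0,0,0],"dr": [0,0,0]},{"gripper": 38,"slide": [0,0,0],"dr": [0,0,0]}]}}

```text
time_s: 17.75
tcp_pos: [0.5456, 0.0031, 0.2018]
tcp_rot: [1.0, -0.0, -0.0, 0.0]
wrist_force: [-0.3, 0.1, -1.5]
finger_gap: 0.048
grip_force: 37.3
```

>>> {"name": "carry_out", "arguments": {"moves": [{"gripper": 38,"slide": [0,0,6],"dr": [0,0,0]},{"gripper": 38,"slide": [0,0,6],"dr": [0,0,0]},{"gripper": 38,"slide": [0,0,6],"dr": [0,0,0]},{"gripper": 38,"slide": [0,0,0],"dr": [0,0,0]}]}}

```text
time_s: 18.08
tcp_pos: [0.5449, 0.0031, 0.1828]
tcp_rot: [1.0, 0.0, -0.001, 0.0]
wrist_force: [0.3, -0.3, -2.5]
finger_gap: 0.0484
grip_force: 37.3
```

>>> {"name": "carry_out", "arguments": {"moves": [{"gripper": 38,"slide": [0,0,6],"dr": [0,0,0]},{"gripper": 38,"slide": [0,0,6],"dr": [0,0,0]},{"gripper": 38,"slide": [0,0,6],"dr": [0,0,0]},{"gripper": 38,"slide": [0,0,3],"dr": [0,0,0]},{"gripper": 38,"slide": [0,0,1],"dr": [0,0,0]},{"gripper": 38,"slide": [0,0,0],"dr": [0,0,0]},{"gripper": 38,"slide": [0,0,0],"dr": [0,0,0]}]}}

```text
time_s: 18.67
tcp_pos: [0.5461, 0.0031, 0.1623]
tcp_rot: [1.0, 0.0, 0.0, 0.0]
wrist_force: [0.6, 0.3, -2.4]
finger_gap: 0.0482
grip_force: 37.3
```

>>> {"name": "carry_out", "arguments": {"moves": [{"gripper": 38,"slide": [0,0,1],"dr": [0,0,0]},{"gripper": 38,"slide": [0,0,1],"dr": [0,0,0]},{"gripper": 38,"slide": [0,0,1],"dr": [0,0,0]},{"gripper": 38,"slide": [0,0,0],"dr": [0,0,0]},{"gripper": 38,"slide": [0,0,0],"dr": [0,0,0]}]}}

```text
time_s: 19.08
tcp_pos: [0.5459, 0.0032, 0.1593]
tcp_rot: [1.0, -0.0, -0.0, 0.0]
wrist_force: [-0.6, -0.7, -2.6]
finger_gap: 0.0484
grip_force: 37.3
```

>>> {"name": "carry_out", "arguments": {"moves": [{"gripper": 38,"slide": [0,0,1],"dr": [0,0,0]},{"gripper": 38,"slide": [0,0,1],"dr": [0,0,0]},{"gripper": 38,"slide": [0,0,0.5],"dr": [0,0,0]},{"gripper": 38,"slide": [0,0,0],"dr": [0,0,0]}]}}

```text
time_s: 19.42
tcp_pos: [0.5462, 0.0032, 0.1574]
tcp_rot: [1.0, -0.0, 0.0, -0.0]
wrist_force: [-0.9, -0.4, 3.6]
finger_gap: 0.0483
grip_force: 37.8
```

>>> {"name": "carry_out", "arguments": {"moves": [{"gripper": 85,"slide": [0,0,0],"dr": [0,0,0]},{"gripper": 85,"slide": [0,0,0],"dr": [0,0,0]},{"gripper": 85,"slide": [0,0,0],"dr": [0,0,0]},{"gripper": 85,"slide": [0,0,0],"dr": [0,0,0]},{"gripper": 85,"slide": [0,0,0],"dr": [0,0,0]},{"gripper": 85,"slide": [0,0,-15],"dr": [0,0,0]},{"gripper": 85,"slide": [0,0,-35],"dr": [0,0,0]},{"gripper": 85,"slide": [0,0,-40],"dr": [0,0,0]},{"gripper": 85,"slide": [0,20,-10],"dr": [0,0,0]},{"gripper": 85,"slide": [0,30,0],"dr": [0,0,0]}]}}

```text
time_s: 20.25
tcp_pos: [0.549, -0.0436, 0.2608]
tcp_rot: [1.0, 0.003, 0.004, -0.001]
wrist_force: [0.7, -0.4, -0.5]
finger_gap: 0.0851
grip_force: 0.0
```

>>> {"name": "carry_out", "arguments": {"moves": [{"gripper": 85,"slide": [0,30,0],"dr": [0,0,0]},{"gripper": 85,"slide": [0,30,0],"dr": [0,0,0]},{"gripper": 85,"slide": [0,30,0],"dr": [0,0,0]},{"gripper": 85,"slide": [2,20,0],"dr": [0,0,0]},{"gripper": 85,"slide": [0,0,0],"dr": [0,0,0]},{"gripper": 85,"slide": [0,0,0],"dr": [0,0,0]},{"gripper": 85,"slide": [0,0,0],"dr": [0,0,0]},{"gripper": 85,"slide": [0,0,0],"dr": [0,0,0]}]}}

```text
time_s: 20.92
tcp_pos: [0.548, -0.155, 0.2566]
tcp_rot: [1.0, 0.001, -0.0, -0.001]
wrist_force: [-0.2, 0.8, -0.7]
finger_gap: 0.0851
grip_force: 0.0
```

```bash
python3 - <<'E'
from h import *
p=viewer.camera("wrist");s=read_state();print(s["time_s"],s["tcp_pos"],s["qpos"]);save(p,"w9.png")
t=viewer.camera("top");save(t,"t9.png")
hsv=cv2.cvtColor(p["image"],cv2.COLOR_RGB2HSV)
m=cv2.inRange(hsv,(22,120,80),(35,255,255))|cv2.inRange(hsv,(0,130,80),(6,255,255))
n,l,st,ce=cv2.connectedComponentsWithStats(m)
for k in st[1:]:
    if k[4]>800: print(k, fit_c(p,(k[0]-.5,k[1]-.5,k[0]+k[2]-.5,k[1]+k[3]-.5),.03,.061,[.548,-.163]))
for k in viewer.spot_in(p,"cup_mid")[:3]+viewer.spot_in(p,"reducer_mid")[:3]:print(k)
for nm,r,z in(("blue rim",.032,.13),("steel rim",.026,.16),("steel body .131",.025,.131)):
    q=np.array([proj(p,np.array([.546+r*np.cos(k),.0038+r*np.sin(k),z])) for k in np.arange(0,6.28,.05)]);print(nm,q.min(0),q.max(0))
E
```

```text
20.9667 [ 0.54803507 -0.15493552  0.25663877] [ 0.13737976  0.39290448  0.0781512   1.96349439 -0.04341029  0.78726918
 -1.32775057]
[ 300  152   56   55 2188] (array([ 0.5474, -0.1631]), array([-0.2, -0.1,  0.2,  0.2]))
{'bbox': [6.0, 242.5, 105.7, 311.9], 'conf': 0.84}
{'bbox': [0.0, 264.8, 30.7, 318.7], 'conf': 0.78}
{'bbox': [99.3, 154.9, 188.1, 233.5], 'conf': 0.88}
{'bbox': [372.4, 1.6, 447.9, 59.4], 'conf': 0.73}
{'bbox': [309.4, 161.4, 352.0, 204.6], 'conf': 0.5}
blue rim [ 93.59169073 160.27378745] [170.25432515 233.28052635]
steel rim [ 72.90512492 174.56870384] [143.33548052 240.75280027]
steel body .131 [101.23241665 168.95237744] [161.34283032 226.1633263 ]
```

>>> {"name": "carry_out", "arguments": {"moves": [{"gripper": 85,"slide": [0,8,20],"dr": [0,0,0]},{"gripper": 85,"slide": [0,0,40],"dr": [0,0,0]},{"gripper": 85,"slide": [0,0,40],"dr": [0,0,0]},{"gripper": 85,"slide": [0,0,40],"dr": [0,0,0]},{"gripper": 85,"slide": [0,0,20],"dr": [0,0,0]},{"gripper": 85,"slide": [0,0,10],"dr": [0,0,0]},{"gripper": 85,"slide": [0,0,0],"dr": [0,0,0]},{"gripper": 85,"slide": [0,0,0],"dr": [0,0,0]},{"gripper": 85,"slide": [0,0,0],"dr": [0,0,0]}]}}

```text
time_s: 21.87
tcp_pos: [0.5494, -0.1651, 0.0884]
tcp_rot: [1.0, 0.0, 0.002, 0.0]
wrist_force: [0.6, -0.4, -0.5]
finger_gap: 0.0847
grip_force: 0.0
```

>>> {"name": "carry_out", "arguments": {"moves": [{"gripper": 30,"slide": [0,0,0],"dr": [0,0,0]},{"gripper": 30,"slide": [0,0,0],"dr": [0,0,0]},{"gripper": 30,"slide": [0,0,0],"dr": [0,0,0]},{"gripper": 30,"slide": [0,0,0],"dr": [0,0,0]},{"gripper": 30,"slide": [0,0,0],"dr": [0,0,0]},{"gripper": 30,"slide": [0,0,0],"dr": [0,0,0]}], "newtons": 30}}

```text
time_s: 22.37
tcp_pos: [0.5484, -0.1636, 0.0873]
tcp_rot: [1.0, 0.0, 0.0, -0.001]
wrist_force: [0.2, 2.7, 2.0]
finger_gap: 0.0387
grip_force: 32.1
```

>>> {"name": "carry_out", "arguments": {"moves": [{"gripper": 30,"slide": [0,0,0],"dr": [0,0,6.5]},{"gripper": 30,"slide": [0,0,0],"dr": [0,0,6.5]},{"gripper": 30,"slide": [0,0,0],"dr": [0,0,6.5]},{"gripper": 30,"slide": [0,0,0],"dr": [0,0,6.5]},{"gripper": 30,"slide": [0,0,0],"dr": [0,0,6.5]},{"gripper": 30,"slide": [0,0,0],"dr": [0,0,6.5]},{"gripper": 30,"slide": [0,0,0],"dr": [0,0,6.5]},{"gripper": 30,"slide": [0,0,0],"dr": [0,0,6.5]},{"gripper": 30,"slide": [0,0,0],"dr": [0,0,0]},{"gripper": 30,"slide": [0,0,0],"dr": [0,0,0]}]}}

```text
time_s: 23.2
tcp_pos: [0.5481, -0.1641, 0.087]
tcp_rot: [0.9, -0.437, -0.0, -0.0]
wrist_force: [-0.5, 3.7, 4.4]
finger_gap: 0.039
grip_force: 32.3
```

>>> {"name": "carry_out", "arguments": {"moves": [{"gripper": 85,"slide": [0,0,0],"dr": [0,0,0]},{"gripper": 85,"slide": [0,0,0],"dr": [0,0,0]},{"gripper": 85,"slide": [0,0,0],"dr": [0,0,0]},{"gripper": 85,"slide": [0,0,0],"dr": [0,0,0]},{"gripper": 85,"slide": [0,0,-15],"dr": [0,0,0]},{"gripper": 85,"slide": [0,0,-35],"dr": [0,0,0]},{"gripper": 85,"slide": [0,0,-40],"dr": [0,0,0]},{"gripper": 85,"slide": [0,0,-40],"dr": [0,0,0]},{"gripper": 85,"slide": [0,0,-20],"dr": [0,0,0]}]}}

```text
time_s: 23.95
tcp_pos: [0.5495, -0.1665, 0.241]
tcp_rot: [0.899, -0.439, 0.003, -0.0]
wrist_force: [0.9, -0.1, 0.3]
finger_gap: 0.085
grip_force: 0.0
```

>>> {"name": "carry_out", "arguments": {"moves": [{"gripper": 85,"slide": [0,0,0],"dr": [0,0,-7]},{"gripper": 85,"slide": [0,0,0],"dr": [0,0,-7]},{"gripper": 85,"slide": [0,0,0],"dr": [0,0,-7]},{"gripper": 85,"slide": [0,0,0],"dr": [0,0,-7]},{"gripper": 85,"slide": [0,0,0],"dr": [0,0,-7]},{"gripper": 85,"slide": [0,0,0],"dr": [0,0,-7]},{"gripper": 85,"slide": [0,0,0],"dr": [0,0,-7]},{"gripper": 85,"slide": [-20,30,0],"dr": [0,0,0]},{"gripper": 85,"slide": [-20,30,0],"dr": [0,0,0]},{"gripper": 85,"slide": [0,0,0],"dr": [0,0,0]}]}}

```text
time_s: 24.78
tcp_pos: [0.4989, -0.2301, 0.2367]
tcp_rot: [1.0, -0.031, -0.002, 0.002]
wrist_force: [-0.6, -0.2, -0.4]
finger_gap: 0.085
grip_force: 0.0
```

>>> {"name": "carry_out", "arguments": {"moves": [{"gripper": 85,"slide": [-20,30,0],"dr": [0,0,0]},{"gripper": 85,"slide": [0,0,0],"dr": [0,0,0]},{"gripper": 85,"slide": [0,0,0],"dr": [0,0,0]},{"gripper": 85,"slide": [0,0,0],"dr": [0,0,0]},{"gripper": 85,"slide": [0,0,0],"dr": [0,0,0]}]}}

```text
time_s: 25.2
tcp_pos: [0.484, -0.2507, 0.2367]
tcp_rot: [1.0, -0.025, 0.0, -0.0]
wrist_force: [-0.0, 0.0, -0.3]
finger_gap: 0.0852
grip_force: 0.0
```

```bash
python3 - <<'E'
from h import *
p=viewer.camera("wrist");s=read_state();print(s["time_s"],s["tcp_pos"],s["tcp_rot"]);save(p,"w10.png")
hsv=cv2.cvtColor(p["image"],cv2.COLOR_RGB2HSV)
def big(m):
    c=max(cv2.findContours(m,0,2)[0],key=cv2.contourArea);x,y,w,h=cv2.boundingRect(c);return x,y,x+w,y+h
print("red",big(cv2.inRange(hsv,(0,150,80),(7,255,255))),"yellow",big(cv2.inRange(hsv,(22,120,80),(35,255,255))))
B=np.array([.5478,-.1632])
def pr(C,l):
    q=np.array([proj(p,np.array([C[0]+r*np.cos(k),C[1]+r*np.sin(k),z])) for z,r in l for k in np.arange(0,6.28,.05)]);return np.r_[q.min(0),q.max(0)].round(1)
print("disc",pr(B,[(.061,.03)]),"up",pr(B,[(.081,.02),(.088,.02)]),"down",pr(B,[(.075,.02),(.082,.02)]))
C=(.546,.0038);print("blue",pr(C,[(.13,.032)]),"steel",pr(C,[(.16,.026)]))
for n in("cup_mid","reducer_mid"):
    for k in viewer.spot_in(p,n)[:3]:print(n,k)
t=viewer.camera("side")
save(t,"s10.png")
for n in("cup_mid","reducer_mid","stop_top"):
    for k in viewer.spot_in(t,n)[:4]:print("side",n,k)
p=t;print("side pred blue",pr(C,[(.13,.032),(.102,.031)]),"steel",pr(C,[(.16,.026),(.131,.025)]),"red up",pr(B,[(.081,.02),(.094,.01)]),"down",pr(B,[(.075,.02),(.088,.01)]))
print(big(cv2.inRange(cv2.cvtColor(t["image"],cv2.COLOR_RGB2HSV),(0,150,80),(7,255,255))))
E
```

```text
25.25 [ 0.48410841 -0.25048938  0.23669284] [ 9.99682602e-01 -2.51918373e-02  1.38903786e-04 -2.17909322e-04]
red (192, 99, 241, 147) yellow (196, 90, 257, 154)
disc [192.3  88.9 255.8 154.1] up [191.3  98.9 240.  146.6] down [194.1  99.2 241.6 145.9]
blue [-74.4  93.8  16.2 181.8] steel [-123.4  100.9  -37.9  182.7]
cup_mid {'bbox': [0.0, 219.5, 12.4, 254.7], 'conf': 0.79}
cup_mid {'bbox': [1.1, 122.4, 10.0, 170.0], 'conf': 0.57}
reducer_mid {'bbox': [0.1, 97.7, 54.2, 177.0], 'conf': 0.74}
side cup_mid {'bbox': [226.9, 236.4, 245.7, 273.1], 'conf': 0.69}
side cup_mid {'bbox': [311.7, 177.2, 327.7, 197.3], 'conf': 0.57}
side cup_mid {'bbox': [260.6, 228.7, 281.4, 258.6], 'conf': 0.56}
side reducer_mid {'bbox': [306.6, 188.3, 328.6, 207.5], 'conf': 0.64}
side pred blue [308.1 182.4 329.4 202.6] steel [310.1 175.7 327.6 193.8] red up [364.8 190.5 377.7 199.8] down [364.7 192.  377.5 201.3]
(223, 162, 225, 164)
```

Consistent with up, but only by about 2 px. I'll check again from the earlier vantage point, which has more parallax.

>>> {"name": "carry_out", "arguments": {"moves": [{"gripper": 85,"slide": [0,30,0],"dr": [0,0,2.9]},{"gripper": 85,"slide": [0,30,0],"dr": [0,0,0]},{"gripper": 85,"slide": [0,32,20],"dr": [0,0,0]},{"gripper": 85,"slide": [0,0,0],"dr": [0,0,0]},{"gripper": 85,"slide": [0,0,0],"dr": [0,0,0]},{"gripper": 85,"slide": [0,0,0],"dr": [0,0,0]},{"gripper": 85,"slide": [0,0,0],"dr": [0,0,0]}]}}

```text
time_s: 26.13
tcp_pos: [0.476, -0.3418, 0.2169]
tcp_rot: [0.999, -0.051, 0.0, -0.0]
wrist_force: [-0.1, 0.0, 0.7]
finger_gap: 0.0848
grip_force: 0.0
```

```bash
python3 - <<'E'
from h import *
p=viewer.camera("wrist");s=read_state();print(s["tcp_pos"],s["tcp_rot"])
print("red",cv2.boundingRect(blob(p,(0,150,80),(7,255,255),0,(0,40,200,180))),"yel",cv2.boundingRect(blob(p,(22,120,80),(35,255,255),0,(0,40,200,180))))
B=np.array([.5488,-.1633])
def pr(l):
    q=np.array([proj(p,np.array([B[0]+r*np.cos(k),B[1]+r*np.sin(k),z])) for z,r in l for k in np.arange(0,6.28,.05)]);return np.r_[q.min(0),q.max(0)].round(1)
print("disc",pr([(.061,.03)]),"up",pr([(.081,.02),(.088,.02)]),"down",pr([(.075,.02),(.082,.02)]))
t=viewer.camera("top")
for n in("cup_mid","reducer_mid","oil_can","tin_flux","brass_bush"):
    for k in viewer.spot_in(t,n)[:3]:print(n,round(k["conf"],2),np.round(k["bbox"]))
E
```

```text
[ 0.47608473 -0.34168794  0.21705471] [ 9.98734042e-01 -5.03001718e-02  2.61349460e-04 -3.71285886e-04]
red (65, 106, 58, 51) yel (85, 95, 63, 68)
disc [ 77.6  93.1 146.1 162.1] up [ 64.5 104.2 120.6 155.1] down [ 70.4 104.4 125.1 154.1]
cup_mid 0.87 [232. 252. 256. 271.]
cup_mid 0.57 [323. 192. 342. 217.]
cup_mid 0.57 [265. 241. 286. 259.]
reducer_mid 0.95 [406. 144. 430. 166.]
oil_can 0.65 [192. 164. 217. 196.]
tin_flux 0.64 [443. 155. 470. 179.]
brass_bush 0.56 [233. 166. 246. 176.]
brass_bush 0.29 [387. 197. 402. 217.]
```

```bash
python3 -c "
from h import *
print(env.sign_off())"
```

```text
the job is handed in; nothing more can be done
None
```

The job is handed in at about 26 s of the 72 s. I latched the stop button before handling the cups, stood the blue cup in the holder with the steel cup and its bush inside it, then twisted the button until it sprang up again; the camera shows the oil can, tin and brass bush unmoved.

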